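# Lift a welded cover onto the fan stand and set the fan

### The arm

A 7-joint arm with a two-finger parallel gripper is mounted at the origin on the work surface. World frame = base frame: x ahead of the robot, y to its left, z up, the work surface at z = 0. Lengths are in mm, angles in rad, forces in N, time in s.
With the tool pointing down it reaches from about 400 to 875 mm from the base axis. Payload 4.4 kg.
Tool frame: the origin (TCP) lies at the very end of the fingers, on their centre line; the grasp point (between the pads) lies 19 mm behind it; z points along the fingers, y is the direction in which the jaws open and shut (so a half turn about z gives the same grasp; the last joint's range is limited). The gripper opens to 85 mm and grips with 20 to 120 N. Pads are 22 mm wide; open, the fingers measure 114 mm over their backs; the gripper's body (76 mm by 85 mm) begins 54 mm behind the grasp point. The pads swing forward as they close: fully open they stand 13 mm farther back than shut.
Start: joints at [-1.404, 0.628, 0.038, 1.517, -0.027, 0.996, -0.02], TCP at [149.931, 632.486, 231.313] pointing down, gripper open.
Joint ranges: [-3.06, 3.06], [-0.37, 2.12], [-1.25, 1.32], [0.18, 2.47], [-1.1, 4.24], [0.23, 1.98], [-2.94, 2.94]. Speed limits (rad/s): [2.57, 2.57, 3.14, 3.14, 3.14, 3.14, 3.14].

### API

Orientations are given as [roll, pitch, yaw] about the fixed x, y, z axes, in that order (R = Rz(yaw) Ry(pitch) Rx(roll)).
In Python, from cell import read_state, get_image, calibration, finish_job gives the robot as it stands. The module is installed in compiled form; this text tells all that it offers.
- The arm moves only by the tool apply_moves, never from a script. Its argument "increments" is a list of rows, each an object of numbers: "tx", "ty", "tz": the shift along the world's x, y, z in m; "rx", "ry", "rz": the turn, a rotation vector about the world's x, y, z in units of 5 degrees (1.0 is 5 degrees); "claw": the finger opening in m, from 0 to 0.0854. In form: [{"tx": .., "ty": .., "tz": .., "rx": .., "ry": .., "rz": .., "claw": ..}, ...]. A call has 1 to 12 rows; each row is the pose to reach, as a shift and turn from the pose commanded when the call began; what a row does not reach only later rows make up. A row lasts 1/10 s, in which the tool goes at most 50 mm and 8.59 degrees, less where a joint would pass 70% of its speed; a pose out of reach is approached as far as the arm can. A call with a gripper value outside its range is refused whole. The fingers move at their own pace and stop on an object; the grip force is fixed at half the most. Time passes only in rows, so rows that repeat a pose let the fingers close. It gives the time, the measured TCP pose, the force and the opening at its end, in the units of the state.
- read_state(): the state, without advancing time (a new reading comes with each control period).
- get_image(name): name is "scene" or "top" or "wrist"; returns the picture (420x560x3 uint8, red, green, blue); there is no depth.
- calibration(name): a dict with "camera_matrix" (3x3 intrinsics, pixels), "distortion" ([k1, k2, p1, p2, k3] as OpenCV has them; the pictures are not rectified), "origin" and "attitude" of the camera in the world. Camera axes: x right, y up, looking along -z (the intrinsics and any distortion apply to the point x, -y, -z); pixel columns grow to the right and rows downward; lengths in mm; the calibration is good to about 2 mm. A picture is of the moment at which its call begins: read the wrist's pose just before it. calibration takes no time and is no camera call; for the wrist camera it gives the pose at the moment of the call.
- finish_job(): hands the job in, once; it reports no verdict.
The state is a dict: "clock": time; "qpos": joint angles; "qd": joint speeds; "tau": joint torques, N m; "eef_pos": TCP position; "tool_rot": TCP orientation; "force": force on the tool from outside, world axes, zero at the start; "torque": the same for the moment, N m; "width": finger opening in mm.
Only numpy, scipy, OpenCV 4.12 (cv2) and the standard library are available. Lean on these libraries where they do the work, as an engineer would, in place of code of your own. Each camera call takes 0.05 s, during which the arm holds its last target. There are 200 camera calls.

### The job

With the orange-handled lifter, slide its blade under the freshly welded cover on the jig, lift it, and lay it squarely on the two bars of the blue fan stand, then draw the blade out; never touch the cover with the gripper, drop it or let it tip. Then lay the lifter back on its green mat, blade the same way as before, and let go. Last, turn the fan knob so that its white pointer line meets the red mark on the dial, and leave everything else alone.

Things in the scene. Friction and masses are not known exactly. Their poses are not given: they have to be found in the camera images.
- lifter: Loose lifter (stiff, stepped spatula), 0.25 kg, 228 mm long. Origin directly below the middle of the grip, at the level of the blade's underside; x points from handle to blade tip, z up. A steel neck 24 mm wide rises from the blade's rear end (x about 58 mm) to the grip; a steel foot (30 mm wide, x -51 to -73 mm, underside z = 0) under the rear keeps the tool level on the mat.
- lifter_grip (a point): Middle of the orange grip, 50 mm above the blade's underside: take it here from above. The grip is a straight flat-sided bar along the lifter's x, from -70 to +50 mm of this point, 20 mm wide, 26 mm tall.
- lifter_tip (a point): Middle of the blade's square front edge, 155 mm ahead of the grip's middle. The steel blade is flat, 3 mm thick, 50 mm wide and 100 mm long (lifter x = 55 to 155 mm).
- mat: Green mat fixed to the bench, 290 x 90 mm, 3 mm thick; the lifter lies on it at the start and is laid on it again. Origin at bench level, at the point over which the lifter's origin belongs (within 40 mm along, 30 mm across, 0.3 rad); the mat's own centre is 40 mm further along x. x runs along the mat, the way the blade points.
- cover: Loose welded cover: bright flat metal tray with copper-coloured corner welds, 90 mm along its x, 110 mm along its y, 12 mm tall over its turned-up rim; bottom 3 mm thick, quite flat; 0.11 to 0.21 kg. Origin at the centre of its underside, z up. It lies on the jig's two bars, centred within 8 mm, its x along the jig's x within 0.08 rad.
- jig: Weld jig fixed to the bench: two red steel bars along x, 130 mm long, 12 mm wide, 22 mm tall, inner faces 72 mm apart (y = -36 and +36 mm). Origin at bench level midway between them. The channel between them, floored by the bare bench, is open at the -x end (towards the robot): the blade goes in there along +x. A 4 mm thick tie strip crosses the floor at the far end (x 53 to 65 mm).
- stand: Blue fan stand fixed to the bench, 120 (x) x 110 (y) mm, 38 mm tall, dark fan grille on top and two steel bars on it. Origin at bench level under its centre; the -x end faces the robot. A grey dial box (84 x 84 mm, 50 mm tall) is joined to its -y side, centred at x = -30, y = -115 mm.
- stand_seat (a point): Where the centre of the cover's underside belongs: midway between the stand's two bars at their tops, 60 mm above the bench (within 25 mm along x, 20 mm along y, square to the stand within 0.26 rad). Bars along the stand's x, 110 mm long, 12 mm wide, 22 mm tall, inner faces 72 mm apart; the channel between them is open at both ends, floor (grille wires) at 39.2 mm above the bench.
- knob_grip (a point): On the fan knob's vertical axis, at the height to grip it: 80 mm above the bench. The knob is a black upright bar 46 mm long, 14 mm wide, 30 mm tall (top at 90 mm above the bench) on a round skirt of 58 mm diameter whose top is 60 mm above the bench. x of this frame points along the bar to its white pointer end.
- knob_pointer (a point): Pointer end of the white line on top of the knob's bar, 23 mm from the knob's axis, 90 mm above the bench. x of this frame points from the axis outwards along the pointer.
- fan_knob (a joint): Turn of the fan knob, rad: grows clockwise seen from above, 0 to 2.2 between its end stops; light friction (0.03 N m), stays where it is left. It starts at 0.05 to 0.35 and has to be turned clockwise by 0.5 to 1.5 rad.
- dial_ring: White dial ring, 82 mm in diameter, 4 mm thick, fixed on the dial box around the knob. Origin on the knob's axis, 50 mm above the bench; x points to its red mark. The ring itself cannot be turned by hand.
- dial_mark (a point): Red mark on the white dial ring, 35 mm from the knob's axis, 55 mm above the bench. The knob is set when its pointer points to this mark within 0.16 rad.
- spray_can: Bystander: upright can, 60 mm in diameter, 160 mm tall, yellow label. Origin at the centre of its foot. Leave it alone.
- wire_brush: Bystander: brush with wooden handle, 200 mm long, lying on the bench. Origin midway along it, at bench level. Leave it alone.
- chip_hammer: Bystander: hammer, 260 mm long, lying on the bench at the back. Origin midway along it, at bench level. Leave it alone.
There are look-alikes about, which are no part of the job. Of the things like the stand, leave any that is yellow; of the rest the larger one is meant. What is shaped like the lifter but black is not meant.

How it is judged (in metres and radians):
On the way, in this order (a step that is already met when the one before it is completed fails the run):
1. the cover is lifted clear of the jig on the lifter's blade (contact force between cover and lifter above 0.3 N and z of cover in the frame of jig above 0.037 m and contact force between cover and jig below 0.01 N), for 0.2 s.
2. the cover lies on the bars of the stand and the blade is drawn out from under it (x of cover in the frame of stand between -0.025 and 0.025 m and y of cover in the frame of stand between -0.02 and 0.02 m and z of cover in the frame of stand between 0.055 and 0.066 m and angle between the x axis of cover and the x axis of stand, either way round below 0.26 rad and angle between cover's own z axis and vertical below 0.08 rad and contact force between cover and lifter below 0.05 N and contact force between cover and stand above 0.5 N and linear speed of cover below 0.02 m/s and horizontal distance between lifter_tip and cover above 0.05 m), for 0.2 s.
3. the lifter lies on its mat again, let go (x of lifter_tip in the frame of mat above 0.08 m and x of lifter in the frame of mat between -0.04 and 0.04 m and y of lifter in the frame of mat between -0.03 and 0.03 m and z of lifter in the frame of mat below 0.008 m and angle between lifter's own z axis and vertical below 0.08 rad and angle between the x axis of lifter and the x axis of mat, either way round below 0.3 rad and contact force between lifter and the fingers below 0.05 N and linear speed of lifter below 0.02 m/s), for 0.2 s.
4. the knob's pointer is at the red mark (angle between the x axis of knob_pointer and the x axis of dial_ring, either way round below 0.16 rad), for 0.2 s.
At the end, for the whole second after the job is handed in: The cover rests flat on the stand's bars, centred within 25 mm along, 20 mm across and 0.26 rad, clear of the blade; the lifter lies level on its mat within 40 mm along, 30 mm across and 0.3 rad, released; the pointer is within 0.16 rad of the red mark; all at rest (all of step 3 and x of cover in the frame of stand between -0.025 and 0.025 m and y of cover in the frame of stand between -0.02 and 0.02 m and z of cover in the frame of stand between 0.055 and 0.066 m and angle between the x axis of cover and the x axis of stand, either way round below 0.26 rad and angle between cover's own z axis and vertical below 0.08 rad and contact force between cover and lifter below 0.05 N and contact force between cover and stand above 0.5 N and linear speed of cover below 0.02 m/s and angle between the x axis of knob_pointer and the x axis of dial_ring, either way round below 0.16 rad and velocity of joint fan_knob between -0.05 and 0.05 rad/s); the robot touches nothing.
It fails at once if the gripper or arm touches the cover (contact force between cover and the fingers above 0.5 N or contact force between cover and the arm above 0.5 N).
It fails at once if the cover is tipped by more than 0.4 rad (angle between cover's own z axis and vertical above 0.4 rad).
It fails at once if the cover is dropped: it leaves the blade more than 30 mm above the stand's bars, or falls to the bench ((height (world z) of cover above 0.09 m and contact force between cover and lifter below 0.001 N) or height (world z) of cover below 0.012 m).
It fails at once if the can, brush or hammer is moved by more than 30 mm or the can tipped (distance of any of spray_can, wire_brush, chip_hammer from where it was at the start of the episode above 0.03 m or angle between spray_can's own z axis and vertical above 0.4 rad).
It also fails if it takes over 64 s, if anything falls off the work surface, if the arm or the gripper's body presses on something with over 40 N, if the wrist force passes 120 N, or if a joint passes its speed limit or range.

## Working session

There is one attempt and no reset: what is moved stays moved. The work goes in short steps, Python scripts to look and compute and a tool call to move; the robot and the scene stay as the last step left them, time stands still between calls to the robot, and variables do not carry over. Pictures are saved under pics/ and viewed, about 8 in all and at most 12, crops included, and the job is handed in when it is done.

Besides the shell and the picture viewer there is one more tool, called after ">>>" as name(argument=value, ...) on one line, values as JSON. apply_moves: Moves the arm, as the interface text tells. Its arguments: {"type":"object","properties":{"increments":{"type":"array"}},"required":["increments"]}

```bash
mkdir -p pics
cat > h.py <<'E'
import numpy as np, cv2
from cell import *
def save(n,f):
    im=get_image(n); cv2.imwrite('pics/'+f,im[:,:,::-1]); return im
E
python3 - <<'E'
from h import *
s=read_state();print(s)
for n in('scene','top','wrist'):print(n,calibration(n))
a=save('top','top0.png');b=save('scene','scene0.png')
E
```

```text
{'clock': 0.0, 'qpos': array([-1.40377754,  0.6293136 ,  0.03844432,  1.51839606, -0.02700225,
        0.99628426, -0.01998989]), 'qd': array([-3.42960597e-04, -1.30252212e-03, -2.62034981e-04,  1.69613898e-04,
        2.92534349e-05,  5.86743868e-04, -6.97535383e-04]), 'tau': array([ 5.90826003e-04, -5.63396752e+01,  1.22643180e+00, -1.93439984e+01,
        1.10182737e-02,  1.04752879e-02,  6.64794214e-06]), 'eef_pos': array([149.79578226, 631.85376848, 230.40123283]), 'tool_rot': array([-3.13970956e+00,  2.31884532e-05,  2.90878022e+00]), 'force': array([0.637583  , 0.81680601, 0.44143053]), 'torque': array([ 0.00486951, -0.00303024,  0.0136741 ]), 'width': 85.4684353003363}
scene {'camera_matrix': array([[424.94660819,   0.        , 275.84239664],
       [  0.        , 424.94660819, 208.71509315],
       [  0.        ,   0.        ,   1.        ]]), 'distortion': array([-0.08447621,  0.        ,  0.        ,  0.        ,  0.        ]), 'origin': array([1225.88799651, -373.58464274,  836.85706909]), 'attitude': array([ 0.81651888, -0.01552725,  1.14167877])}
top {'camera_matrix': array([[453.43462926,   0.        , 275.72699282],
       [  0.        , 453.43462926, 211.55410806],
       [  0.        ,   0.        ,   1.        ]]), 'distortion': array([-0.08088825,  0.        ,  0.        ,  0.        ,  0.        ]), 'origin': array([ 371.24218303,  -15.7846437 , 1450.74632812]), 'attitude': array([ 0.10492819, -0.00592772, -1.59951263])}
wrist {'camera_matrix': array([[297.09865705,   0.        , 278.61129844],
       [  0.        , 297.09865705, 210.46387781],
       [  0.        ,   0.        ,   1.        ]]), 'distortion': array([-0.01848315,  0.        ,  0.        ,  0.        ,  0.        ]), 'origin': array([ 79.17100693, 647.64927593, 372.46518764]), 'attitude': array([-0.29156224,  0.00191983,  1.33795007])}
```

View pictures.

View pics/top0.png

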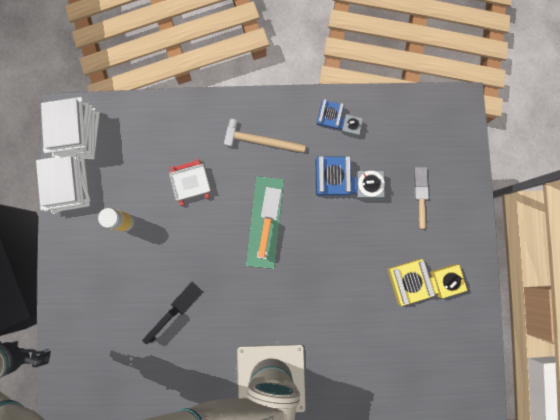

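View pics/scene0.png

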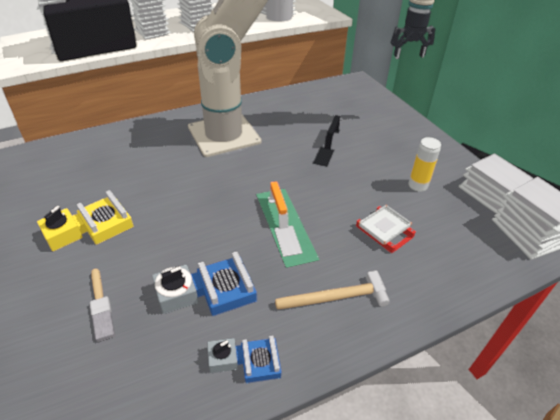

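```bash
cat >> h.py <<'E'
from scipy.spatial.transform import Rotation as R
def ray(n,px,z,cal=None):
    c=cal or calibration(n); px=np.asarray(px,float).reshape(-1,1,2)
    u=cv2.undistortPoints(px,c['camera_matrix'],c['distortion'])[:,0]
    d=np.c_[u[:,0],-u[:,1],-np.ones(len(u))]@R.from_euler('xyz',c['attitude']).as_matrix().T
    o=c['origin']; return o+d*((z-o[2])/d[:,2])[:,None]
def proj(n,P,cal=None):
    c=cal or calibration(n); P=np.asarray(P,float).reshape(-1,3)
    q=(P-c['origin'])@R.from_euler('xyz',c['attitude']).as_matrix()
    q=q*[1,-1,-1]
    return cv2.projectPoints(q.reshape(-1,1,3),np.zeros(3),np.zeros(3),c['camera_matrix'],c['distortion'])[0][:,0]
E
python3 - <<'E'
from h import *
im=cv2.imread('pics/top0.png')
c=lambda x0,y0,w,h,k:cv2.resize(im[y0:y0+h,x0:x0+w],None,fx=k,fy=k,interpolation=cv2.INTER_CUBIC)
A=c(160,150,60,60,6.6667);B=c(310,145,85,60,4.7);
B=cv2.resize(c(310,145,80,80,5),(400,400))
cv2.imwrite('pics/crop0.png',np.hstack([A[:400,:400],B]))
h=cv2.cvtColor(im,cv2.COLOR_BGR2HSV)
def seg(lo,hi,box,z,nm):
    x0,y0,x1,y1=box; m=np.zeros(h.shape[:2],np.uint8)
    m[y0:y1,x0:x1]=cv2.inRange(h,lo,hi)[y0:y1,x0:x1]
    p=np.argwhere(m)[:,::-1]
    P=ray('top',p,z)[:,:2].astype(np.float32); r=cv2.minAreaRect(P); print(nm,len(p),P.mean(0),r); return p
seg((60,60,40),(90,255,255),(235,165,300,280),3,'mat')
seg((5,150,120),(20,255,255),(235,165,300,280),60,'grip')
seg((0,120,100),(8,255,255),(160,150,220,215),22,'jig')
seg((100,120,50),(125,255,255),(308,140,360,205),38,'stand')
seg((0,120,120),(8,255,255),(355,165,390,205),55,'mark')
E
```

```text
mat 1559 [480.7611    15.068527] ((491.6319580078125, 7.55078125), (89.75862884521484, 289.0745544433594), 82.31645202636719)Traceback (most recent call last):
  File "<stdin>", line 14, in <module>
  File "<stdin>", line 12, in seg
  File "h.py", line 8, in ray
    u=cv2.undistortPoints(px,c['camera_matrix'],c['distortion'])[:,0]
      ~~~~~~~~~~~~~~~~~~~^^^^^^^^^^^^^^^^^^^^^^^^^^^^^^^^^^^^^^^
cv2.error: OpenCV(4.12.0) /io/opencv/modules/calib3d/src/undistort.dispatch.cpp:347: error: (-215:Assertion failed) CV_IS_MAT(_src) && CV_IS_MAT(_dst) && (_src->rows == 1 || _src->cols == 1) && (_dst->rows == 1 || _dst->cols == 1) && _src->cols + _src->rows - 1 == _dst->rows + _dst->cols - 1 && (CV_MAT_TYPE(_src->type) == CV_32FC2 || CV_MAT_TYPE(_src->type) == CV_64FC2) && (CV_MAT_TYPE(_dst->type) == CV_32FC2 || CV_MAT_TYPE(_dst->type) == CV_64FC2) in function 'cvUndistortPointsInternal'
```

View pics/crop0.png

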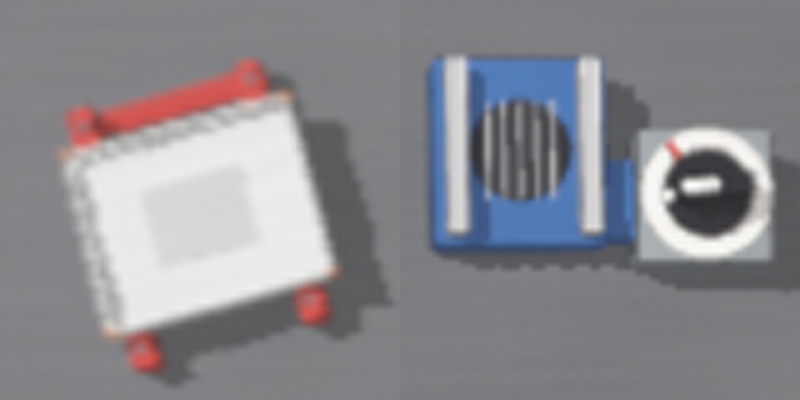

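```bash
cat > m.py <<'E'
from h import *
im=cv2.imread('pics/top0.png'); h=cv2.cvtColor(im,cv2.COLOR_BGR2HSV)
def seg(lo,hi,box,z,nm):
    x0,y0,x1,y1=box; m=np.zeros(h.shape[:2],np.uint8)
    m[y0:y1,x0:x1]=cv2.inRange(h,lo,hi)[y0:y1,x0:x1]
    p=np.argwhere(m)[:,::-1]
    if len(p)==0: print(nm,0);return
    P=ray('top',p,z)[:,:2].astype(np.float32); r=cv2.minAreaRect(P); print(nm,len(p),P.mean(0),r)
seg((0,150,120),(20,255,255),(235,165,300,280),60,'grip')
seg((0,0,150),(180,60,255),(250,180,290,225),6,'blade')
seg((0,0,150),(180,60,255),(165,155,215,208),34,'cover')
seg((0,100,100),(10,255,255),(160,150,220,215),22,'jig')
seg((100,120,50),(125,255,255),(308,140,348,205),38,'stand')
seg((0,100,100),(10,255,255),(355,165,390,205),55,'mark')
print('jig near/far',ray('top',[[181.6,202.8],[206.65,195.9],[172.3,168.7],[197.5,161.5]],22)[:,:2])
print('stand bar ends L(near,far) R',ray('top',[[321.2,192],[321.2,156],[347.8,192],[347.8,156]],60)[:,:2])
print('dial c',ray('top',[[371.,184]],54),'mark',ray('top',[[364.4,175]],55),'ptr',ray('top',[[366.8,182],[374,182]],90))
E
python3 m.py
```

```text
grip 0
blade 551 [552.3776   -12.779081] ((544.7823486328125, 2.9202804565429688), (87.27965545654297, 123.72837829589844), 78.8338623046875)
cover 1058 [622.9793  243.96393] ((630.6707763671875, 245.9447021484375), (110.64287567138672, 115.04242706298828), 13.898969650268555)
jig 165 [652.58014 251.34117] ((624.3410034179688, 244.95509338378906), (132.06024169921875, 95.76018524169922), 14.809863090515137)
stand 506 [ 625.93866 -210.59721] ((629.8211669921875, -207.68502807617188), (97.45157623291016, 119.08396911621094), 88.5708236694336)
mark 3 [ 626.448   -309.49014] ((626.9229125976562, -310.04205322265625), (3.1596426963806152, 3.186521291732788), 87.03336334228516)
jig near/far [[557.82158834 270.04520538]
 [577.67322384 189.80830771]
 [669.09200868 299.53992999]
 [690.13849082 218.06963735]]
stand bar ends L(near,far) R [[ 574.4392949  -171.0366944 ]
 [ 688.34439157 -175.66097358]
 [ 572.20830126 -253.90851701]
 [ 686.27689783 -259.33675289]]
dial c [[ 596.44563149 -329.21810938   54.        ]] mark [[ 625.38197348 -309.64571306   55.        ]] ptr [[ 597.15031159 -308.53897826   90.        ]
 [ 596.58607501 -330.71058109   90.        ]]
```

>>> apply_moves(increments=[{"tx":0.18,"ty":-0.3,"tz":0.03,"rz":1.1},{"tx":0.18,"ty":-0.3,"tz":0.03,"rz":1.1},{"tx":0.18,"ty":-0.3,"tz":0.03,"rz":1.1},{"tx":0.18,"ty":-0.3,"tz":0.03,"rz":1.1},{"tx":0.18,"ty":-0.3,"tz":0.03,"rz":1.1},{"tx":0.18,"ty":-0.3,"tz":0.03,"rz":1.1},{"tx":0.18,"ty":-0.3,"tz":0.03,"rz":1.1},{"tx":0.4,"ty":-0.39,"tz":0.03,"rz":1.1},{"tx":0.4,"ty":-0.39,"tz":0.03,"rz":1.1},{"tx":0.4,"ty":-0.39,"tz":0.03,"rz":1.1},{"tx":0.4,"ty":-0.39,"tz":0.03,"rz":1.1},{"tx":0.4,"ty":-0.39,"tz":0.03,"rz":1.1}])

```text
$.increments[0]: bad value
```

Run:
```python
from h import *
import pickle
s=read_state();print(s['clock'],s['eef_pos'],s['tool_rot'],s['qpos'],s['force'])
c=calibration('wrist');save('wrist','w1.png');pickle.dump(c,open('w1.pkl','wb'));print(c['origin'],c['attitude'])
```

```text
0.1 [149.80849267 631.95742788 230.47612395] [-3.13992600e+00  3.53910904e-05  2.90878013e+00] [-1.40380297  0.62928268  0.03845139  1.51822486 -0.02698287  0.99627032
 -0.02002412] [-0.39457503  0.35542732  0.32103122]
[ 79.18171392 647.69056868 372.56149573] [-0.29155644  0.00172275  1.33794781]
```

View pics/w1.png

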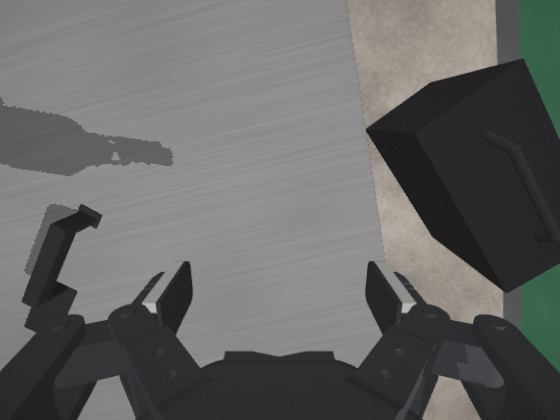

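>>> apply_moves(increments=[{"tx":0.2,"ty":-0.3,"tz":0.03,"rx":0,"ry":0,"rz":-20,"claw":0.085},{"tx":0.2,"ty":-0.3,"tz":0.03,"rx":0,"ry":0,"rz":-20,"claw":0.085},{"tx":0.2,"ty":-0.3,"tz":0.03,"rx":0,"ry":0,"rz":-20,"claw":0.085},{"tx":0.2,"ty":-0.3,"tz":0.03,"rx":0,"ry":0,"rz":-20,"claw":0.085},{"tx":0.2,"ty":-0.3,"tz":0.03,"rx":0,"ry":0,"rz":-20,"claw":0.085},{"tx":0.2,"ty":-0.3,"tz":0.03,"rx":0,"ry":0,"rz":-20,"claw":0.085},{"tx":0.2,"ty":-0.3,"tz":0.03,"rx":0,"ry":0,"rz":-20,"claw":0.085},{"tx":0.43,"ty":-0.39,"tz":0.04,"rx":0,"ry":0,"rz":-20,"claw":0.085},{"tx":0.43,"ty":-0.39,"tz":0.04,"rx":0,"ry":0,"rz":-20,"claw":0.085},{"tx":0.43,"ty":-0.39,"tz":0.04,"rx":0,"ry":0,"rz":-20,"claw":0.085},{"tx":0.43,"ty":-0.39,"tz":0.04,"rx":0,"ry":0,"rz":-20,"claw":0.085},{"tx":0.43,"ty":-0.39,"tz":0.04,"rx":0,"ry":0,"rz":-20,"claw":0.085}])

```text
clock: 1.35
eef_pos: [574.9, 244.4, 270.9]
tool_rot: [-3.141, 0.0, 1.159]
force: [0.5, 1.0, 0.6]
width: 84.9
```

```bash
cat > look.py <<'E'
from h import *
import pickle,sys
s=read_state();print(s['clock'],s['eef_pos'],s['tool_rot'],s['qpos'],s['force'],s['width'])
f=sys.argv[1]
c=calibration('wrist');save('wrist',f+'.png');pickle.dump(c,open(f+'.pkl','wb'));print(c['origin'],c['attitude'])
E
python3 look.py w2
```

```text
1.35 [574.9429151  244.44943828 270.90082502] [-3.14119143e+00  6.39687248e-05  1.15888941e+00] [-0.76718305  0.60445546  0.54346448  1.55281599 -0.33993356  1.0801119
 -0.55252025] [0.5463043  0.97256487 0.60380008] 84.86922654198297
[604.67620582 310.05411901 412.98482365] [-2.90985812e-01 -1.31889452e-04 -4.11928326e-01]
```

View pics/w2.png

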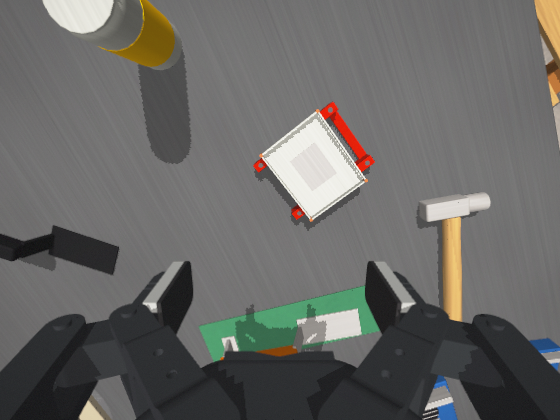

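Run:
```python
from h import *
import pickle
c=pickle.load(open('w2.pkl','rb'))
im=cv2.imread('pics/w2.png');h=cv2.cvtColor(im,cv2.COLOR_BGR2HSV)
P=ray('wrist',[[320,111],[262,157],[308,219],[367,181]],34,c)[:,:2];print('cover',P,P.mean(0),cv2.minAreaRect(P.astype(np.float32)))
m=cv2.inRange(h,(0,0,170),(180,80,255));m[:, :250]=0;m[:100]=0;m[230:]=0;m[:,380:]=0
p=np.argwhere(m)[:,::-1];print('cov seg',len(p),cv2.minAreaRect(ray('wrist',p,34,c)[:,:2].astype(np.float32)))
m=cv2.inRange(h,(0,120,80),(8,255,255))|cv2.inRange(h,(172,120,80),(180,255,255));m[:,:250]=0;m[:95]=0;m[225:]=0;m[:,385:]=0
p=np.argwhere(m)[:,::-1];print('jig seg',len(p),cv2.minAreaRect(ray('wrist',p,20,c)[:,:2].astype(np.float32)))
E=ray('wrist',[[260,166],[297,213],[331,110],[369,161]],22,c)[:,:2];print('jig',E,E.mean(0))
m=cv2.inRange(h,(60,60,40),(90,255,255));m[:280]=0
p=np.argwhere(m)[:,::-1];print(ray('wrist',p[p[:,0].argsort()][[0,-1]],3,c))
```

```text
cover [[655.70552385 301.33138228]
 [568.28502729 279.09408523]
 [590.6646004  179.24875451]
 [680.16268282 196.68931964]] [623.70445859 239.09088542] ((623.5703125, 238.64157104492188), (91.11865234375, 107.462158203125), 13.155138969421387)
cov seg 5916 ((623.2872314453125, 240.1614990234375), (90.49736785888672, 110.52401733398438), 14.133880615234375)
jig seg 1085 ((625.4749755859375, 243.25167846679688), (130.1106719970703, 97.21737670898438), 14.555177688598633)
jig [[559.85317386 268.48506707]
 [579.59077274 189.25027801]
 [670.38164643 296.67694307]
 [693.56640061 217.31918357]] [625.84799841 242.93286793]
[[356.97159678  68.70250783   3.        ]
 [626.02149223 -53.34700661   3.        ]]
```

>>> apply_moves(increments=[{"tx":-0.108,"ty":-0.231,"tz":-0.06,"rx":0,"ry":0,"rz":-14.8,"claw":0.05},{"tx":-0.108,"ty":-0.231,"tz":-0.06,"rx":0,"ry":0,"rz":-14.8,"claw":0.05},{"tx":-0.108,"ty":-0.231,"tz":-0.06,"rx":0,"ry":0,"rz":-14.8,"claw":0.05},{"tx":-0.108,"ty":-0.231,"tz":-0.06,"rx":0,"ry":0,"rz":-14.8,"claw":0.05},{"tx":-0.108,"ty":-0.231,"tz":-0.06,"rx":0,"ry":0,"rz":-14.8,"claw":0.05},{"tx":-0.108,"ty":-0.231,"tz":-0.06,"rx":0,"ry":0,"rz":-14.8,"claw":0.05},{"tx":-0.108,"ty":-0.231,"tz":-0.06,"rx":0,"ry":0,"rz":-14.8,"claw":0.05},{"tx":-0.108,"ty":-0.231,"tz":-0.06,"rx":0,"ry":0,"rz":-14.8,"claw":0.05},{"tx":-0.108,"ty":-0.231,"tz":-0.06,"rx":0,"ry":0,"rz":-14.8,"claw":0.05}])

```text
clock: 2.3
eef_pos: [465.1, 14.3, 210.9]
tool_rot: [-3.142, 0.0, -0.133]
force: [0.4, -0.3, -0.1]
width: 49.9
```

```bash
python3 look.py w3
```

```text
2.3 [465.12079914  14.29761856 210.86418543] [-3.14151267e+00  4.78286874e-04 -1.33009970e-01] [-0.69568516  0.54443088  0.90174739  2.05274427 -0.58807737  0.82194161
 -1.14846172] [ 0.41918207 -0.31478878 -0.06236175] 49.89526886768978
[538.02974277   3.25905051 352.91015013] [-2.90943986e-01 -4.71360336e-05 -1.70380141e+00]
```

View pics/w3.png

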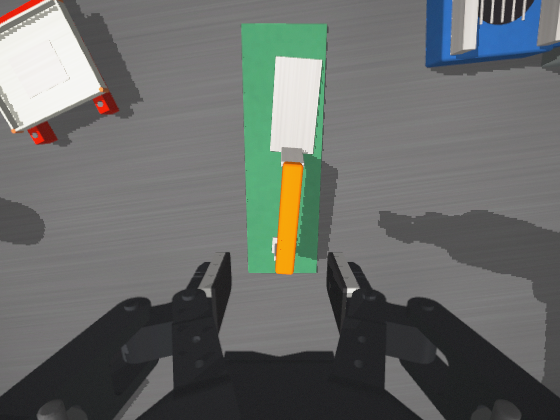

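Run:
```python
from h import *
import pickle
c=pickle.load(open('w3.pkl','rb'))
im=cv2.imread('pics/w3.png');h=cv2.cvtColor(im,cv2.COLOR_BGR2HSV)
def r(lo,hi,box,z,n):
    x0,y0,x1,y1=box;m=np.zeros(h.shape[:2],np.uint8);m[y0:y1,x0:x1]=cv2.inRange(h,lo,hi)[y0:y1,x0:x1]
    p=np.argwhere(m)[:,::-1];P=ray('wrist',p,z,c)[:,:2].astype(np.float32);q=cv2.minAreaRect(P)
    print(n,len(p),q,'vert',np.round(cv2.boxPoints(q),1).tolist())
r((8,200,200),(25,255,255),(260,150,320,290),66,'grip')
r((0,0,180),(180,40,255),(262,45,330,156),6,'blade')
r((60,60,40),(90,255,255),(230,10,340,280),3,'mat')
m=cv2.inRange(h,(0,120,80),(8,255,255))
P=ray('wrist',[[40,134],[104,103]],22,c);print('jig near ends',P)
r((100,120,50),(125,255,255),(420,0,560,80),38,'stand')
```

```text
grip 2086 ((439.7826843261719, 6.918975830078125), (19.38235092163086, 118.40768432617188), 78.3971176147461) vert [[379.79998779296875, 9.300000190734863], [495.79998779296875, -14.5], [499.70001220703125, 4.5], [383.70001220703125, 28.299999237060547]]
blade 4144 ((551.469970703125, -16.35852813720703), (49.61323165893555, 99.38231658935547), 78.38739776611328) vert [[497.79998779296875, -30.700000762939453], [595.2000122070312, -50.70000076293945], [605.0999755859375, -2.0999999046325684], [507.79998779296875, 17.899999618530273]]
mat 12394 ((492.6572265625, 4.415618896484375), (89.8685531616211, 288.10101318359375), 82.22624969482422) vert [[343.8999938964844, -20.600000381469727], [629.2999877929688, -59.599998474121094], [641.5, 29.5], [356.0, 68.4000015258789]]
jig near ends [[560.89146372 263.34611323  22.        ]
 [581.89477221 183.68353976  22.        ]]
stand 4532 ((596.3712158203125, -210.7974853515625), (130.7471923828125, 57.13942337036133), 87.69351959228516) vert [[565.2000122070312, -275.0], [622.2999877929688, -277.29998779296875], [627.5, -146.60000610351562], [570.5, -144.3000030517578]]
```

>>> apply_moves(increments=[{"tx":-0.004,"ty":-0.011,"tz":-0.09,"rx":0,"ry":0,"rz":-0.8,"claw":0.05},{"tx":-0.004,"ty":-0.011,"tz":-0.09,"rx":0,"ry":0,"rz":-0.8,"claw":0.05},{"tx":-0.004,"ty":-0.011,"tz":-0.14,"rx":0,"ry":0,"rz":-0.8,"claw":0.05},{"tx":-0.004,"ty":-0.011,"tz":-0.165,"rx":0,"ry":0,"rz":-0.8,"claw":0.05},{"tx":-0.004,"ty":-0.011,"tz":-0.177,"rx":0,"ry":0,"rz":-0.8,"claw":0.05},{"tx":-0.004,"ty":-0.011,"tz":-0.177,"rx":0,"ry":0,"rz":-0.8,"claw":0.05},{"tx":-0.004,"ty":-0.011,"tz":-0.177,"rx":0,"ry":0,"rz":-0.8,"claw":0.015},{"tx":-0.004,"ty":-0.011,"tz":-0.177,"rx":0,"ry":0,"rz":-0.8,"claw":0.015},{"tx":-0.004,"ty":-0.011,"tz":-0.177,"rx":0,"ry":0,"rz":-0.8,"claw":0.015},{"tx":-0.004,"ty":-0.011,"tz":-0.177,"rx":0,"ry":0,"rz":-0.8,"claw":0.015}])

```text
clock: 3.35
eef_pos: [462.2, 3.1, 35.0]
tool_rot: [-3.141, -0.002, -0.198]
force: [-0.5, -0.7, 6.5]
width: 18.9
```

>>> apply_moves(increments=[{"tx":0,"ty":0,"tz":0.03,"rx":0,"ry":0,"rz":0,"claw":0.015},{"tx":0,"ty":0,"tz":0.06,"rx":0,"ry":0,"rz":0,"claw":0.015},{"tx":-0.012,"ty":0.04,"tz":0.06,"rx":0,"ry":0,"rz":1.2,"claw":0.015},{"tx":-0.024,"ty":0.08,"tz":0.06,"rx":0,"ry":0,"rz":2.4,"claw":0.015},{"tx":-0.036,"ty":0.12,"tz":0.06,"rx":0,"ry":0,"rz":3.6,"claw":0.015},{"tx":-0.048,"ty":0.155,"tz":0.06,"rx":0,"ry":0,"rz":4.7,"claw":0.015},{"tx":-0.055,"ty":0.181,"tz":0.06,"rx":0,"ry":0,"rz":5.25,"claw":0.015},{"tx":-0.055,"ty":0.181,"tz":0.06,"rx":0,"ry":0,"rz":5.25,"claw":0.015},{"tx":-0.055,"ty":0.181,"tz":0.06,"rx":0,"ry":0,"rz":5.25,"claw":0.015}])

```text
clock: 4.25
eef_pos: [406.3, 184.8, 94.2]
tool_rot: [3.141, -0.0, 0.262]
force: [-0.1, -1.7, -1.7]
width: 19.4
```

```bash
python3 look.py w4
```

```text
4.25 [406.29149922 184.81355119  94.15781713] [ 3.14146935e+00 -3.81341954e-04  2.62287596e-01] [-0.87487316  0.66606095  0.57598259  2.20219476 -0.79728192  0.48946507
 -0.97647578] [-0.09248536 -1.72971363 -1.72866823] 19.382336311753825
[477.18438264 202.42442378 236.24835326] [-2.90231240e-01 -4.00973615e-04 -1.30858669e+00]
```

View pics/w4.png

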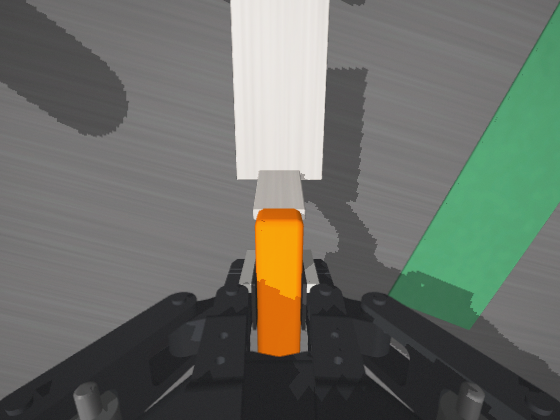

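Run:
```python
from h import *
import pickle
c=pickle.load(open('w4.pkl','rb'))
T=np.array([406.3,184.8]);y=.262;u=np.array([np.cos(y),np.sin(y)]);n=np.array([-u[1],u[0]])
zt=94.2-29
for x in(55,105,118):
    print(x,[proj('wrist',np.r_[T+u*(x-13)+n*s,zt],c).round(0).tolist() for s in(25,-25)])
P=ray('wrist',[[237,178],[322,178],[231,1],[328,1]],zt,c)[:,:2]-T
print('tool-frame',np.c_[P@u+13,P@n])
P=ray('wrist',[[257,211],[300,211]],zt+60,c)[:,:2]-T;print(np.c_[P@u+13,P@n])
```

```text
55 [[[233.0, 177.0]], [[319.0, 177.0]]]
105 [[[229.0, 85.0]], [[323.0, 85.0]]]
118 [[[228.0, 58.0]], [[324.0, 58.0]]]
tool-frame [[ 54.66632214  22.81250341]
 [ 54.67366464 -26.67525895]
 [144.33066549  22.43087638]
 [144.35090032 -26.11056706]]
[[52.64496192  7.04695949]
 [52.64645773 -9.73760121]]
```

>>> apply_moves(increments=[{"tx":0,"ty":0.001,"tz":-0.04,"rx":0,"ry":0,"rz":-0.06,"claw":0.015},{"tx":0,"ty":0.001,"tz":-0.051,"rx":0,"ry":0,"rz":-0.06,"claw":0.015},{"tx":0,"ty":0.001,"tz":-0.051,"rx":0,"ry":0,"rz":-0.06,"claw":0.015},{"tx":0.029,"ty":0.0085,"tz":-0.051,"rx":0,"ry":0,"rz":-0.06,"claw":0.015},{"tx":0.05,"ty":0.014,"tz":-0.051,"rx":0,"ry":0,"rz":-0.06,"claw":0.015},{"tx":0.06,"ty":0.0165,"tz":-0.051,"rx":0,"ry":0,"rz":-0.06,"claw":0.015},{"tx":0.06,"ty":0.0165,"tz":-0.051,"rx":0,"ry":0,"rz":-0.06,"claw":0.015}])

```text
clock: 5.0
eef_pos: [468.3, 200.3, 43.6]
tool_rot: [3.141, -0.002, 0.254]
force: [-0.3, -0.6, -2.8]
width: 19.1
```

```bash
python3 look.py w5
python3 - <<'E'
from h import *
a=cv2.imread('pics/w5.png')
save('scene','s5.png');s=cv2.imread('pics/s5.png')
s=cv2.resize(s[150:290,270:450],None,fx=2.2,fy=2.2,interpolation=cv2.INTER_CUBIC)
o=np.zeros((420,800,3),np.uint8);o[:300,:400]=cv2.resize(a,(400,300));o[:308,400:796]=s;cv2.imwrite('pics/c5.png',o)
E
```

```text
5.0 [468.25471399 200.28096486  43.63174569] [ 3.14078410e+00 -2.39725393e-03  2.54246704e-01] [-0.79457849  0.80582726  0.51966962  2.06074412 -0.84891017  0.49590084
 -0.9498514 ] [-0.2640418  -0.63808002 -2.77228889] 19.058947370179926
[539.01236554 217.35434786 185.88629906] [-2.88176033e-01 -1.04784770e-03 -1.31658801e+00]
```

View pics/c5.png

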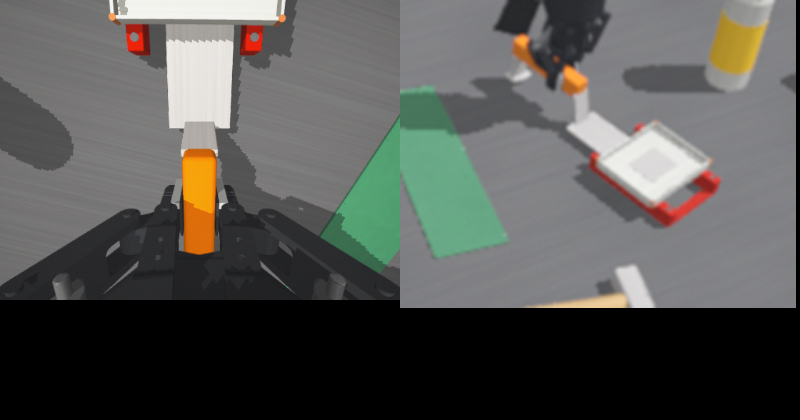

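Run:
```python
from h import *
import pickle
c=pickle.load(open('w5.pkl','rb'))
im=cv2.imread('pics/w5.png');print(im[0:45:3,280].tolist())
P=ray('wrist',[[157,24],[395,24]],34,c)[:,:2]-[468.3,200.3];y=.254;u=np.array([np.cos(y),np.sin(y)]);n=np.array([-u[1],u[0]]);print(np.c_[P@u+13,P@n+1.9])
```

```text
[[238, 243, 243], [236, 241, 241], [236, 241, 241], [237, 242, 242], [239, 243, 243], [238, 243, 243], [236, 241, 242], [240, 243, 244], [239, 243, 243], [145, 153, 154], [119, 126, 126], [115, 121, 122], [157, 161, 165], [158, 161, 166], [157, 162, 167]]
[[128.9021053   55.6346065 ]
 [128.93638241 -52.31634381]]
```

>>> apply_moves(increments=[{"tx":0.02,"ty":0.006,"tz":0,"rx":0,"ry":0,"rz":0,"claw":0.015},{"tx":0.04,"ty":0.012,"tz":0,"rx":0,"ry":0,"rz":0,"claw":0.015},{"tx":0.05,"ty":0.015,"tz":0,"rx":0,"ry":0,"rz":0,"claw":0.015},{"tx":0.05,"ty":0.015,"tz":0,"rx":0,"ry":0,"rz":0,"claw":0.015}])

```text
clock: 5.5
eef_pos: [516.8, 215.7, 43.0]
tool_rot: [3.142, -0.0, 0.255]
force: [0.1, 0.6, -2.7]
width: 18.9
```

>>> apply_moves(increments=[{"tx":0.009,"ty":0.002,"tz":0,"rx":0,"ry":0,"rz":0,"claw":0.015},{"tx":0.009,"ty":0.002,"tz":0,"rx":0,"ry":0,"rz":0,"claw":0.015},{"tx":0.009,"ty":0.002,"tz":0.004,"rx":0,"ry":0,"rz":0,"claw":0.015},{"tx":0.009,"ty":0.002,"tz":0.007,"rx":0,"ry":0,"rz":0,"claw":0.015},{"tx":0.009,"ty":0.002,"tz":0.01,"rx":0,"ry":0,"rz":0,"claw":0.015},{"tx":0.009,"ty":0.002,"tz":0.014,"rx":0,"ry":0,"rz":0,"claw":0.015},{"tx":0.009,"ty":0.002,"tz":0.02,"rx":0,"ry":0,"rz":0,"claw":0.015},{"tx":0.009,"ty":0.002,"tz":0.028,"rx":0,"ry":0,"rz":0,"claw":0.015},{"tx":0.009,"ty":0.002,"tz":0.036,"rx":0,"ry":0,"rz":0,"claw":0.015},{"tx":0.009,"ty":0.002,"tz":0.04,"rx":0,"ry":0,"rz":0,"claw":0.015},{"tx":0.009,"ty":0.002,"tz":0.04,"rx":0,"ry":0,"rz":0,"claw":0.015},{"tx":0.009,"ty":0.002,"tz":0.04,"rx":0,"ry":0,"rz":0,"claw":0.015}])

```text
clock: 6.7
eef_pos: [525.4, 217.8, 83.1]
tool_rot: [-3.141, 0.0, 0.255]
force: [0.0, -0.4, -4.4]
width: 19.1
```

```bash
python3 look.py w6
python3 - <<'E'
from h import *
a=cv2.imread('pics/w6.png')
save('scene','s6.png');s=cv2.imread('pics/s6.png')
s=cv2.resize(s[130:270,270:450],None,fx=2.2,fy=2.2,interpolation=cv2.INTER_CUBIC)
o=np.zeros((420,800,3),np.uint8);o[:300,:400]=cv2.resize(a,(400,300));o[:308,400:796]=s;cv2.imwrite('pics/c6.png',o)
E
```

```text
6.7 [525.38455003 217.83096489  83.05371855] [-3.14138709e+00  5.64427072e-05  2.55172257e-01] [-0.82873004  0.81497151  0.63382586  1.88283028 -0.73943078  0.69427691
 -1.06605285] [ 0.04459879 -0.35393703 -4.36257478] 19.062047871720264
[596.52445169 234.885169   225.12720387] [-2.90609299e-01 -9.59982853e-05 -1.31568936e+00]
```

View pics/c6.png

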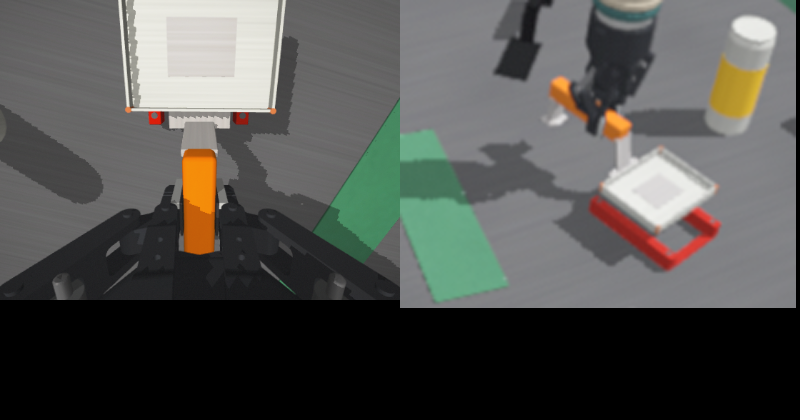

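Run:
```python
from h import *
import pickle
c=pickle.load(open('w6.pkl','rb'))
P=ray('wrist',[[179,153.5],[382.5,154.5]],66,c)[:,:2]-[525.4,217.8];y=.255;u=np.array([np.cos(y),np.sin(y)]);n=np.array([-u[1],u[0]]);print(np.c_[P@u+13,P@n+1.9])
P=ray('wrist',[[165*1.4,1],[395,1]],66,c)[:,:2]-[525.4,217.8];print(np.c_[P@u+13,P@n+1.9])
```

```text
[[ 70.05693002  53.27876543]
 [ 69.54840346 -54.66111682]]
[[140.3087211   22.64428932]
 [140.52918657 -53.80785879]]
```

>>> apply_moves(increments=[{"tx":0,"ty":-0.003,"tz":0.003,"rx":0,"ry":0,"rz":-0.02,"claw":0.015},{"tx":0,"ty":-0.009,"tz":0.008,"rx":0,"ry":0,"rz":-0.07,"claw":0.015},{"tx":0,"ty":-0.018,"tz":0.013,"rx":0,"ry":0,"rz":-0.14,"claw":0.015},{"tx":0,"ty":-0.03,"tz":0.018,"rx":0,"ry":0,"rz":-0.24,"claw":0.015},{"tx":0,"ty":-0.046,"tz":0.022,"rx":0,"ry":0,"rz":-0.36,"claw":0.015},{"tx":0,"ty":-0.066,"tz":0.024,"rx":0,"ry":0,"rz":-0.52,"claw":0.015},{"tx":0,"ty":-0.088,"tz":0.024,"rx":0,"ry":0,"rz":-0.7,"claw":0.015},{"tx":0,"ty":-0.11,"tz":0.024,"rx":0,"ry":0,"rz":-0.87,"claw":0.015},{"tx":0,"ty":-0.132,"tz":0.024,"rx":0,"ry":0,"rz":-1.04,"claw":0.015},{"tx":0,"ty":-0.154,"tz":0.024,"rx":0,"ry":0,"rz":-1.22,"claw":0.015},{"tx":0,"ty":-0.176,"tz":0.024,"rx":0,"ry":0,"rz":-1.39,"claw":0.015},{"tx":0,"ty":-0.198,"tz":0.024,"rx":0,"ry":0,"rz":-1.56,"claw":0.015}])

```text
clock: 8.0
eef_pos: [525.2, 17.1, 107.5]
tool_rot: [3.141, -0.0, 0.116]
force: [0.2, 0.7, -4.1]
width: 19.3
```

>>> apply_moves(increments=[{"tx":0,"ty":-0.022,"tz":0,"rx":0,"ry":0,"rz":-0.17,"claw":0.015},{"tx":0,"ty":-0.044,"tz":0,"rx":0,"ry":0,"rz":-0.35,"claw":0.015},{"tx":0,"ty":-0.066,"tz":0,"rx":0,"ry":0,"rz":-0.52,"claw":0.015},{"tx":0,"ty":-0.088,"tz":0,"rx":0,"ry":0,"rz":-0.7,"claw":0.015},{"tx":0,"ty":-0.11,"tz":0,"rx":0,"ry":0,"rz":-0.87,"claw":0.015},{"tx":0,"ty":-0.132,"tz":0,"rx":0,"ry":0,"rz":-1.04,"claw":0.015},{"tx":0,"ty":-0.154,"tz":0,"rx":0,"ry":0,"rz":-1.22,"claw":0.015},{"tx":0,"ty":-0.174,"tz":0,"rx":0,"ry":0,"rz":-1.37,"claw":0.015},{"tx":0,"ty":-0.191,"tz":0,"rx":0,"ry":0,"rz":-1.51,"claw":0.015},{"tx":0.001,"ty":-0.205,"tz":0,"rx":0,"ry":0,"rz":-1.62,"claw":0.015},{"tx":0.002,"ty":-0.216,"tz":0,"rx":0,"ry":0,"rz":-1.71,"claw":0.015},{"tx":0.003,"ty":-0.223,"tz":0,"rx":0,"ry":0,"rz":-1.76,"claw":0.015}])

```text
clock: 9.2
eef_pos: [528.3, -204.7, 107.2]
tool_rot: [3.141, -0.0, -0.036]
force: [0.2, -1.1, -5.3]
width: 19.1
```

>>> apply_moves(increments=[{"tx":0,"ty":-0.004,"tz":0,"rx":0,"ry":0,"rz":-0.06,"claw":0.015},{"tx":0,"ty":-0.005,"tz":0,"rx":0,"ry":0,"rz":-0.06,"claw":0.015},{"tx":0,"ty":-0.005,"tz":0,"rx":0,"ry":0,"rz":-0.06,"claw":0.015}])

```text
clock: 9.5
eef_pos: [528.5, -207.6, 106.9]
tool_rot: [-3.141, 0.0, -0.039]
force: [0.4, 0.6, -4.2]
width: 19.4
```

```bash
python3 look.py w7
python3 - <<'E'
from h import *
a=cv2.imread('pics/w7.png')
save('scene','s7.png');s=cv2.imread('pics/s7.png')
s=cv2.resize(s[200:340,130:310],None,fx=2.2,fy=2.2,interpolation=cv2.INTER_CUBIC)
o=np.zeros((420,800,3),np.uint8);o[:300,:400]=cv2.resize(a,(400,300));o[:308,400:796]=s;cv2.imwrite('pics/c7.png',o)
E
```

```text
9.5 [ 528.54442488 -207.62723142  106.87453236] [-3.14091225e+00  3.18305472e-04 -3.91507754e-02] [-0.08120449  0.7830351   0.66685206  1.87270327 -0.70606383  0.73848228
 -0.61939494] [ 0.37724967  0.5782807  -4.17615242] 19.419250667979856
[ 601.98646713 -211.92857006  248.92367703] [-2.90861889e-01  5.40309692e-04 -1.61002838e+00]
```

View pics/c7.png

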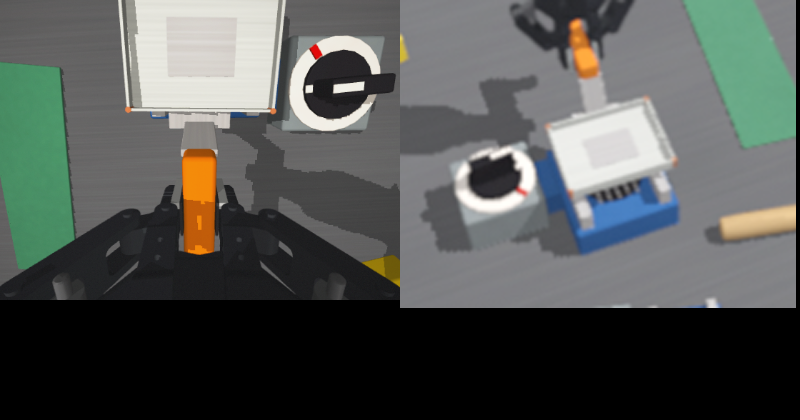

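Run:
```python
from h import *
import pickle
c=pickle.load(open('w7.pkl','rb'))
n=np.array([.04,1.,0])
P=ray('wrist',[[221,162],[337,162]],57,c)+1.9*n;print('bar near ends',P)
h=cv2.cvtColor(cv2.imread('pics/w7.png'),cv2.COLOR_BGR2HSV)
m=cv2.inRange(h,(0,150,120),(8,255,255));m[:40]=0;m[100:]=0;m[:,:420]=0;m[:,470:]=0
p=np.argwhere(m)[:,::-1];print(len(p));M=ray('wrist',p.mean(0),55,c)+1.9*n
print('mark',M);A=ray('wrist',[[430,124],[506,122]],90,c)+1.9*n;print('line',A)
m=cv2.inRange(h,(0,0,170),(180,60,255));m[:30]=0;m[185:]=0;m[:,:400]=0;m[:,540:]=0
p=np.argwhere(m)[:,::-1].astype(np.float32);p=p[(p[:,1]<112)|(p[:,1]>134)];
print(ray('wrist',[cv2.minEnclosingCircle(p)[0]],54,c)+1.9*n,cv2.minEnclosingCircle(ray('wrist',p,54,c)[:,:2].astype(np.float32)))
```

```text
bar near ends [[ 578.64651722 -171.89161537   57.        ]
 [ 575.72385603 -246.49858271   57.        ]]
212
mark [[ 627.29108697 -309.4181861    55.        ]]
line [[ 598.05932127 -288.04593147   90.        ]
 [ 597.77083864 -327.77958938   90.        ]]
[[ 601.23193953 -329.41784078   54.        ]] ((598.9064331054688, -331.4588317871094), 41.0450325012207)
```

>>> apply_moves(increments=[{"tx":0.002,"ty":-0.002,"tz":-0.004,"rx":0,"ry":0,"rz":0,"claw":0.015},{"tx":0.002,"ty":-0.002,"tz":-0.01,"rx":0,"ry":0,"rz":0,"claw":0.015},{"tx":0.002,"ty":-0.002,"tz":-0.013,"rx":0,"ry":0,"rz":0,"claw":0.015},{"tx":0.002,"ty":-0.002,"tz":-0.015,"rx":0,"ry":0,"rz":0,"claw":0.015},{"tx":0.002,"ty":-0.002,"tz":-0.017,"rx":0,"ry":0,"rz":0,"claw":0.015},{"tx":0.002,"ty":-0.002,"tz":-0.019,"rx":0,"ry":0,"rz":0,"claw":0.015},{"tx":0.002,"ty":-0.002,"tz":-0.021,"rx":0,"ry":0,"rz":0,"claw":0.015},{"tx":0.002,"ty":-0.002,"tz":-0.024,"rx":0,"ry":0,"rz":0,"claw":0.015},{"tx":0.002,"ty":-0.002,"tz":-0.026,"rx":0,"ry":0,"rz":0,"claw":0.015},{"tx":0.002,"ty":-0.002,"tz":-0.026,"rx":0,"ry":0,"rz":0,"claw":0.015},{"tx":0.002,"ty":-0.002,"tz":-0.026,"rx":0,"ry":0,"rz":0,"claw":0.015}])

```text
clock: 10.7
eef_pos: [530.6, -210.4, 81.0]
tool_rot: [3.142, -0.0, -0.04]
force: [0.3, -0.7, -2.0]
width: 19.2
```

```bash
python3 look.py w8
python3 - <<'E'
from h import *
import pickle
# compare cover near corners to previous: find copper-coloured corner pixels
for f in('w7','w8'):
    h=cv2.cvtColor(cv2.imread(f'pics/{f}.png'),cv2.COLOR_BGR2HSV)
    m=cv2.inRange(h,(5,110,150),(20,255,255));m[200:]=0
    n,l,s,c=cv2.connectedComponentsWithStats(m);print(f,[(s[i,4],c[i].round(1).tolist()) for i in range(1,n) if s[i,4]>5])
E
```

```text
10.7 [ 530.5626409  -210.36354884   81.02608321] [ 3.14155452e+00 -8.22379952e-05 -4.00155991e-02] [-0.05600783  0.81968077  0.63135841  1.87829755 -0.74074149  0.69358103
 -0.59115349] [ 0.31148204 -0.69862622 -2.03528509] 19.156356726643697
[ 603.96909306 -214.61313744  223.11785557] [-2.90415809e-01 -1.73396733e-04 -1.61085849e+00]
w7 [(np.int32(56), [178.8, 153.3]), (np.int32(54), [382.0, 155.3])]
w8 [(np.int32(60), [173.8, 155.4]), (np.int32(61), [387.3, 156.9])]
```

>>> apply_moves(increments=[{"tx":-0.005,"ty":0,"tz":0,"rx":0,"ry":0,"rz":0,"claw":0.015},{"tx":-0.015,"ty":0.0006,"tz":0,"rx":0,"ry":0,"rz":0,"claw":0.015},{"tx":-0.03,"ty":0.0012,"tz":0,"rx":0,"ry":0,"rz":0,"claw":0.015},{"tx":-0.05,"ty":0.002,"tz":0,"rx":0,"ry":0,"rz":0,"claw":0.015},{"tx":-0.07,"ty":0.0028,"tz":0,"rx":0,"ry":0,"rz":0,"claw":0.015},{"tx":-0.09,"ty":0.0036,"tz":0,"rx":0,"ry":0,"rz":0,"claw":0.015},{"tx":-0.11,"ty":0.0044,"tz":0,"rx":0,"ry":0,"rz":0,"claw":0.015},{"tx":-0.13,"ty":0.005,"tz":0,"rx":0,"ry":0,"rz":0,"claw":0.015},{"tx":-0.14,"ty":0.0055,"tz":0,"rx":0,"ry":0,"rz":0,"claw":0.015},{"tx":-0.14,"ty":0.0055,"tz":0,"rx":0,"ry":0,"rz":0,"claw":0.015},{"tx":-0.14,"ty":0.0055,"tz":0,"rx":0,"ry":0,"rz":0,"claw":0.015}])

```text
clock: 11.85
eef_pos: [391.4, -205.1, 81.2]
tool_rot: [3.141, -0.001, -0.04]
force: [0.7, -0.2, -2.3]
width: 19.1
```

```bash
python3 look.py w9
python3 - <<'E'
from h import *
a=cv2.imread('pics/w9.png')
save('top','t9.png');s=cv2.imread('pics/t9.png')
s=cv2.resize(s[140:220,300:400],None,fx=4,fy=4,interpolation=cv2.INTER_CUBIC)
o=np.zeros((420,800,3),np.uint8);o[:300,:400]=cv2.resize(a,(400,300));o[:320,400:]=s;cv2.imwrite('pics/c9.png',o)
E
```

```text
11.85 [ 391.44624803 -205.1131838    81.24195658] [ 3.14118807e+00 -1.37052086e-03 -3.99166802e-02] [ 0.06842083  0.67846528  0.52370292  2.2212084  -0.8267252   0.44106117
 -0.34376502] [ 0.65777773 -0.24946616 -2.29794663] 19.09523275340335
[ 464.65674378 -209.3128513   223.41379849] [-2.89166215e-01 -5.41694787e-04 -1.61081792e+00]
```

View pics/c9.png

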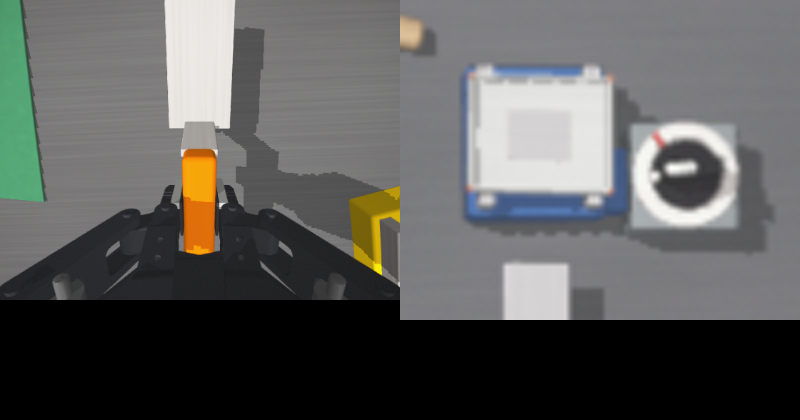

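>>> apply_moves(increments=[{"tx":0,"ty":0,"tz":0.03,"rx":0,"ry":0,"rz":0,"claw":0.015},{"tx":0,"ty":0.03,"tz":0.04,"rx":0,"ry":0,"rz":0,"claw":0.015},{"tx":0.015,"ty":0.07,"tz":0.03,"rx":0,"ry":0,"rz":-0.3,"claw":0.015},{"tx":0.03,"ty":0.11,"tz":0.02,"rx":0,"ry":0,"rz":-0.6,"claw":0.015},{"tx":0.05,"ty":0.15,"tz":0.01,"rx":0,"ry":0,"rz":-0.9,"claw":0.015},{"tx":0.065,"ty":0.19,"tz":0,"rx":0,"ry":0,"rz":-1.09,"claw":0.015},{"tx":0.074,"ty":0.216,"tz":-0.01,"rx":0,"ry":0,"rz":-1.09,"claw":0.015},{"tx":0.074,"ty":0.216,"tz":-0.025,"rx":0,"ry":0,"rz":-1.09,"claw":0.015},{"tx":0.074,"ty":0.216,"tz":-0.033,"rx":0,"ry":0,"rz":-1.09,"claw":0.015},{"tx":0.074,"ty":0.216,"tz":-0.04,"rx":0,"ry":0,"rz":-1.09,"claw":0.015},{"tx":0.074,"ty":0.216,"tz":-0.044,"rx":0,"ry":0,"rz":-1.09,"claw":0.015},{"tx":0.074,"ty":0.216,"tz":-0.0455,"rx":0,"ry":0,"rz":-1.09,"claw":0.015}])

```text
clock: 13.15
eef_pos: [464.5, 10.3, 35.4]
tool_rot: [3.141, -0.0, -0.137]
force: [0.0, 0.2, -2.7]
width: 19.3
```

>>> apply_moves(increments=[{"tx":0,"ty":0,"tz":-0.001,"rx":0,"ry":0,"rz":0,"claw":0.015},{"tx":0,"ty":0,"tz":-0.0015,"rx":0,"ry":0,"rz":0,"claw":0.015},{"tx":0,"ty":0,"tz":-0.0015,"rx":0,"ry":0,"rz":0,"claw":0.015}])

```text
clock: 13.45
eef_pos: [464.7, 10.4, 35.0]
tool_rot: [-3.141, -0.001, -0.137]
force: [-3.0, -0.5, 4.6]
width: 19.1
```

>>> apply_moves(increments=[{"tx":0,"ty":0,"tz":-0.0005,"rx":0,"ry":0,"rz":0,"claw":0.05},{"tx":0,"ty":0,"tz":-0.0005,"rx":0,"ry":0,"rz":0,"claw":0.05},{"tx":0,"ty":0,"tz":-0.0005,"rx":0,"ry":0,"rz":0,"claw":0.05},{"tx":0,"ty":0,"tz":-0.0005,"rx":0,"ry":0,"rz":0,"claw":0.05},{"tx":0,"ty":0,"tz":0.02,"rx":0,"ry":0,"rz":0,"claw":0.05},{"tx":0,"ty":0,"tz":0.06,"rx":0,"ry":0,"rz":0,"claw":0.05},{"tx":0,"ty":0,"tz":0.11,"rx":0,"ry":0,"rz":0,"claw":0.05},{"tx":0,"ty":0,"tz":0.16,"rx":0,"ry":0,"rz":0,"claw":0.05},{"tx":0,"ty":0,"tz":0.175,"rx":0,"ry":0,"rz":0,"claw":0.05},{"tx":0,"ty":0,"tz":0.175,"rx":0,"ry":0,"rz":0,"claw":0.05}])

```text
clock: 14.45
eef_pos: [466.1, 11.3, 211.2]
tool_rot: [-3.14, -0.005, -0.134]
force: [0.2, 0.1, 0.6]
width: 50.2
```

```bash
python3 look.py w10
cat > lif.py <<'E'
from h import *
import pickle,sys
f=sys.argv[1];c=pickle.load(open(f+'.pkl','rb'))
h=cv2.cvtColor(cv2.imread(f'pics/{f}.png'),cv2.COLOR_BGR2HSV)
def r(lo,hi,box,z,n):
    x0,y0,x1,y1=box;m=np.zeros(h.shape[:2],np.uint8);m[y0:y1,x0:x1]=cv2.inRange(h,lo,hi)[y0:y1,x0:x1]
    p=np.argwhere(m)[:,::-1];P=ray('wrist',p,z,c)[:,:2].astype(np.float32);print(n,len(p),cv2.minAreaRect(P))
r((8,200,200),(25,255,255),(230,120,340,300),66,'grip')
r((60,60,40),(90,255,255),(200,10,360,290),3,'mat')
E
python3 lif.py w10
```

```text
14.45 [466.11194166  11.30026114 211.21976698] [-3.14004964 -0.00497414 -0.13427539] [-0.69681501  0.54726485  0.91513162  2.05505196 -0.60080377  0.82146098
 -1.12981815] [0.18084945 0.0688855  0.56022879] 50.163467924337596
[5.38196210e+02 6.82966352e-02 3.53666783e+02] [-2.85525975e-01  1.50631234e-03 -1.70512545e+00]
grip 2034 ((442.13916015625, 12.059837341308594), (18.37801742553711, 118.12873077392578), 81.88831329345703)
mat 12325 ((492.56622314453125, 4.4380645751953125), (89.8397445678711, 288.4738464355469), 82.22248840332031)
```

>>> apply_moves(increments=[{"tx":0.132,"ty":-0.341,"tz":0.02,"rx":0,"ry":0,"rz":19.2,"claw":0.06},{"tx":0.132,"ty":-0.341,"tz":0.02,"rx":0,"ry":0,"rz":19.2,"claw":0.06},{"tx":0.132,"ty":-0.341,"tz":0.02,"rx":0,"ry":0,"rz":19.2,"claw":0.06},{"tx":0.132,"ty":-0.341,"tz":0.02,"rx":0,"ry":0,"rz":19.2,"claw":0.06},{"tx":0.132,"ty":-0.341,"tz":0.02,"rx":0,"ry":0,"rz":19.2,"claw":0.06},{"tx":0.132,"ty":-0.341,"tz":0.02,"rx":0,"ry":0,"rz":19.2,"claw":0.06},{"tx":0.132,"ty":-0.341,"tz":0.02,"rx":0,"ry":0,"rz":19.2,"claw":0.06},{"tx":0.132,"ty":-0.341,"tz":0.02,"rx":0,"ry":0,"rz":19.2,"claw":0.06},{"tx":0.132,"ty":-0.341,"tz":0.02,"rx":0,"ry":0,"rz":19.2,"claw":0.06},{"tx":0.132,"ty":-0.341,"tz":0.02,"rx":0,"ry":0,"rz":19.2,"claw":0.06},{"tx":0.132,"ty":-0.341,"tz":0.02,"rx":0,"ry":0,"rz":19.2,"claw":0.06},{"tx":0.132,"ty":-0.341,"tz":0.02,"rx":0,"ry":0,"rz":19.2,"claw":0.06}])

```text
clock: 15.7
eef_pos: [595.6, -329.3, 226.6]
tool_rot: [-3.139, -0.003, 1.542]
force: [-0.8, -0.1, -0.9]
width: 60.0
```

```bash
python3 look.py w11
```

```text
15.7 [ 595.64104227 -329.31115534  226.63647367] [-3.13910467 -0.00319905  1.54166488] [ 0.27623996  0.70442675  0.34568272  1.42871294 -0.25657275  1.05658715
  0.64411631] [-0.84832144 -0.08430962 -0.88872559] 60.02690534892117
[ 598.51868152 -258.08580606  368.92997471] [-0.28789445  0.0020385  -0.02919292]
```

View pics/w11.png

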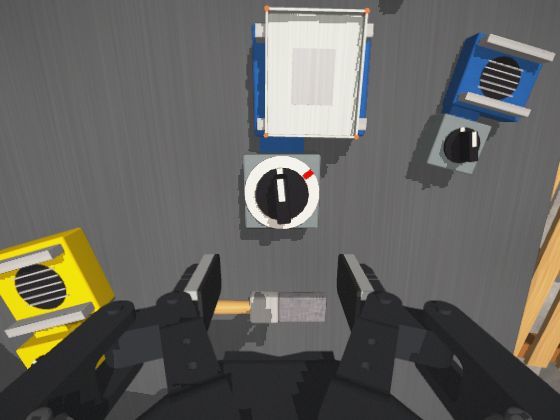

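```bash
cat > dial.py <<'E'
from h import *
import pickle,sys
f=sys.argv[1];bx=[int(v) for v in sys.argv[2:6]]
c=pickle.load(open(f+'.pkl','rb'));x0,y0,x1,y1=bx
im=cv2.imread(f'pics/{f}.png')
h=cv2.cvtColor(im,cv2.COLOR_BGR2HSV)[y0:y1,x0:x1]
off=np.array([x0,y0])
yw=c['attitude'][2]; n=-np.array([np.cos(yw),np.sin(yw)])  # tool-left = -image x
b=1.9*n
w=cv2.inRange(h,(0,0,195),(180,50,255))
nn,l,s,ct=cv2.connectedComponentsWithStats(w)
o=np.argsort(-s[1:,4])+1
for i in o[:3]:
    p=np.argwhere(l==i)[:,::-1]+off
    if i==o[0]:
        P=ray('wrist',p,54,c)[:,:2];C=cv2.minEnclosingCircle(P.astype(np.float32));C0=np.array(C[0])+b;print('ring',C0,C[1])
    else:
        P=ray('wrist',p,90,c)[:,:2]+b;q=P-P.mean(0);v=np.linalg.svd(q)[2][0];t=q@v
        print('line',len(p),P.mean(0),'ends',P.mean(0)+v*t.min(),P.mean(0)+v*t.max(),'dir',np.arctan2(v[1],v[0]))
m=cv2.inRange(h,(0,150,120),(8,255,255));p=np.argwhere(m)[:,::-1]+off
M=ray('wrist',p,55,c)[:,:2].mean(0)+b;d=M-C0;print('mark',len(p),M,np.linalg.norm(d),np.arctan2(d[1],d[0]))
E
python3 dial.py w11 243 148 322 230
```

```text
ring [ 596.51792382 -331.66008698] 40.580848693847656
line 587 [ 621.28160513 -334.1208248 ] ends [ 633.14002705 -308.92018639] [ 607.41286333 -363.59364585] dir -2.0106161021030613
line 133 [ 596.04684742 -319.99557358] ends [ 595.32837712 -309.32150388] [ 596.78989854 -331.03483221] dir -1.5035878278291643
mark 54 [ 625.41432662 -311.33302232] 35.32975590711958 0.6130351054806411
```

>>> apply_moves(increments=[{"tx":0,"ty":0,"tz":-0.05,"rx":0,"ry":0,"rz":1.1,"claw":0.05},{"tx":0,"ty":0,"tz":-0.1,"rx":0,"ry":0,"rz":1.1,"claw":0.05},{"tx":0,"ty":0,"tz":-0.11,"rx":0,"ry":0,"rz":1.1,"claw":0.05},{"tx":0,"ty":0,"tz":-0.11,"rx":0,"ry":0,"rz":1.1,"claw":0.05},{"tx":0,"ty":0,"tz":-0.11,"rx":0,"ry":0,"rz":1.1,"claw":0.05}])

```text
clock: 16.25
eef_pos: [597.7, -330.8, 120.8]
tool_rot: [3.139, 0.002, 1.635]
force: [-0.2, -1.2, 0.6]
width: 50.2
```

>>> apply_moves(increments=[{"tx":-0.001,"ty":0,"tz":-0.03,"rx":0,"ry":0,"rz":0,"claw":0.05},{"tx":-0.001,"ty":0,"tz":-0.05,"rx":0,"ry":0,"rz":0,"claw":0.05},{"tx":-0.001,"ty":0,"tz":-0.055,"rx":0,"ry":0,"rz":0,"claw":0.05},{"tx":-0.001,"ty":0,"tz":-0.055,"rx":0,"ry":0,"rz":0,"claw":0.05},{"tx":-0.001,"ty":0,"tz":-0.055,"rx":0,"ry":0,"rz":0,"claw":0.03},{"tx":-0.001,"ty":0,"tz":-0.055,"rx":0,"ry":0,"rz":0,"claw":0.01},{"tx":-0.001,"ty":0,"tz":-0.055,"rx":0,"ry":0,"rz":0,"claw":0.01},{"tx":-0.001,"ty":0,"tz":-0.055,"rx":0,"ry":0,"rz":0,"claw":0.01}])

```text
clock: 17.05
eef_pos: [598.2, -330.4, 66.1]
tool_rot: [3.136, 0.002, 1.637]
force: [4.0, -0.3, 7.2]
width: 13.0
```

>>> apply_moves(increments=[{"tx":0,"ty":0,"tz":0,"rx":0,"ry":0,"rz":-1,"claw":0.01},{"tx":0,"ty":0,"tz":0,"rx":0,"ry":0,"rz":-2.2,"claw":0.01},{"tx":0,"ty":0,"tz":0,"rx":0,"ry":0,"rz":-3.4,"claw":0.01},{"tx":0,"ty":0,"tz":0,"rx":0,"ry":0,"rz":-4.6,"claw":0.01},{"tx":0,"ty":0,"tz":0,"rx":0,"ry":0,"rz":-5.8,"claw":0.01},{"tx":0,"ty":0,"tz":0,"rx":0,"ry":0,"rz":-7,"claw":0.01},{"tx":0,"ty":0,"tz":0,"rx":0,"ry":0,"rz":-8.2,"claw":0.01},{"tx":0,"ty":0,"tz":0,"rx":0,"ry":0,"rz":-9.4,"claw":0.01},{"tx":0,"ty":0,"tz":0,"rx":0,"ry":0,"rz":-10.6,"claw":0.01},{"tx":0,"ty":0,"tz":0,"rx":0,"ry":0,"rz":-11.5,"claw":0.01},{"tx":0,"ty":0,"tz":0,"rx":0,"ry":0,"rz":-11.8,"claw":0.01},{"tx":0,"ty":0,"tz":0,"rx":0,"ry":0,"rz":-11.8,"claw":0.01}])

```text
clock: 18.25
eef_pos: [598.6, -330.5, 66.1]
tool_rot: [3.136, -0.003, 0.607]
force: [4.9, 0.5, 5.6]
width: 12.8
```

>>> apply_moves(increments=[{"tx":0,"ty":0,"tz":0,"rx":0,"ry":0,"rz":0,"claw":0.01},{"tx":0,"ty":0,"tz":0,"rx":0,"ry":0,"rz":0,"claw":0.01}])

```text
clock: 18.45
eef_pos: [598.6, -330.5, 66.0]
tool_rot: [3.136, -0.004, 0.607]
force: [5.6, 0.4, 5.1]
width: 12.9
```

Yaw is 0.607 as wanted; release, rise and check.

>>> apply_moves(increments=[{"tx":0,"ty":0,"tz":0,"rx":0,"ry":0,"rz":0,"claw":0.05},{"tx":0,"ty":0,"tz":0,"rx":0,"ry":0,"rz":0,"claw":0.05},{"tx":0,"ty":0,"tz":0,"rx":0,"ry":0,"rz":0,"claw":0.05},{"tx":0,"ty":0,"tz":0.03,"rx":0,"ry":0,"rz":0,"claw":0.05},{"tx":0,"ty":0,"tz":0.08,"rx":0,"ry":0,"rz":0,"claw":0.05},{"tx":0,"ty":0,"tz":0.13,"rx":0,"ry":0,"rz":0,"claw":0.05},{"tx":0,"ty":0,"tz":0.17,"rx":0,"ry":0,"rz":0,"claw":0.05},{"tx":0,"ty":0,"tz":0.17,"rx":0,"ry":0,"rz":0,"claw":0.05},{"tx":0,"ty":0,"tz":0.17,"rx":0,"ry":0,"rz":0,"claw":0.05}])

```text
clock: 19.35
eef_pos: [595.4, -329.9, 234.7]
tool_rot: [3.141, -0.001, 0.606]
force: [-0.0, 0.5, -1.2]
width: 49.7
```

```bash
python3 look.py w12; python3 dial.py w12 235 140 330 240
```

```text
19.35 [ 595.36901735 -329.90017427  234.6591751 ] [ 3.14099693e+00 -7.17366329e-04  6.06363585e-01] [ 0.12688044  0.7508775   0.64419543  1.42946252 -0.47373535  1.11773213
 -0.11499892] [-0.01907425  0.53023324 -1.18435934] 49.67291418450093
[ 655.66594352 -289.5904668   376.78144205] [-2.90012910e-01 -9.53980830e-04 -9.64460015e-01]
ring [ 597.9006021  -330.36020028] 40.785892486572266
line 154 [ 607.57799817 -323.81359756] ends [ 616.1339164  -317.84808472] [ 598.91127705 -329.85636641] dir -2.532722666418888
line 77 [ 616.0528542  -268.31012609] ends [ 622.48766515 -267.74535815] [ 607.5968559  -269.05228881] dir -3.054049375575756
mark 50 [ 626.33511586 -309.80518163] 35.086042308722845 0.6259236033702926
```

Run:
```python
from h import *
import pickle
for f in('w11','w12'):
    c=pickle.load(open(f+'.pkl','rb'));h=cv2.cvtColor(cv2.imread(f'pics/{f}.png'),cv2.COLOR_BGR2HSV)
    m=cv2.inRange(h,(5,110,150),(20,255,255));m[200:]=0;n,l,s,ct=cv2.connectedComponentsWithStats(m)
    q=np.array([ct[i] for i in range(1,n) if s[i,4]>4]);P=ray('wrist',q,70,c)[:,:2];print(f,P.round(1).tolist())
finish_job()
```

```text
w11 [[589.8, -160.6], [678.6, -164.8], [584.9, -268.9], [673.0, -273.2], [883.2, -322.0]]
w12 [[678.1, -164.5], [672.8, -273.3], [589.5, -160.3], [584.6, -268.7]]
the job is handed in; nothing more can be done
```

The whole job is done and handed in at about 19.4 s; no verdict came back.

1. **Cover:** I lifted it on the blade from the jig, laid it on the blue stand's bars and drew the blade out. The last check put its centre at about (631, -217) mm, against about (632, -214.5) mm for the seat. It is square within about 0.02 rad and did not move during the knob turn.
2. **Lifter:** It is back on the mat, blade the same way, and released. Its measured position is about 1 mm from where it belongs, and its angle agrees with the mat within 0.01 rad.
3. **Knob:** I turned it clockwise by about 1.03 rad. The last check read the pointer at 0.609 rad and the red mark at 0.626 rad, well inside the 0.16 rad limit. The gripper was then open and clear at 235 mm height.

- **Camera disagreement:** The wrist camera read about 2 mm off sideways compared with the top camera, so I corrected for that.
- **Last picture not seen:** My final picture could not be viewed because the 12-picture limit was reached. The last cover and knob checks are therefore numbers measured from the wrist images, not something I looked at.
- **Not re-measured:** I did not check the can, brush and hammer again at the end. Nothing in the moves came near them.

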